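# Get the tea tin out from behind the tall containers

### The job

The low round tea tin is boxed in on the wooden organiser by three tall containers. Stand all three containers on the dark drying mat, then fetch the tea tin and stand it in the middle of the round cork coaster on the tea tray, and only then put each container back upright on the organiser, exactly where that same container stood before. Leave the blue mug and the upturned glass where they are.

Things in the scene. Friction and masses are not known exactly. Their poses are not given: they have to be found in the camera images.
- canister: white round ceramic canister with a cork lid, 135 mm tall. Body diameter 60 mm up to 118 mm, then the firmly fitted cork lid, diameter 55 mm. About 0.3 kg. Origin: centre of its underside, z up. Stands on the organiser at the start, in one of the three places in front, left or right of the tea tin; it must return to that place.
- square_tin: tall square steel tin with a dark firmly fitted lid, 130 mm tall. 56 x 56 mm all the way up, the lid being the top 18 mm. About 0.26 kg. Origin: centre of its underside, x and y square to its flat sides, z up. Stands on the organiser at the start, in one of the three places; it must return to that place (its turn about the vertical does not matter).
- mill: dark wooden pepper mill, 153 mm tall. Foot diameter 54 mm up to 30 mm, waist diameter 36 mm between 55 and 85 mm, straight round head diameter 42 mm from 98 to 135 mm, small steel knob (diameter 16 mm) on top. One rigid piece, about 0.22 kg. Origin: centre of its underside, z up. Stands on the organiser at the start, in one of the three places; it must return to that place.
- tea_tin: low round plain aluminium tin, diameter 58 mm, 45 mm tall, closed, about 0.16 kg. Origin: centre of its underside, z up. Stands at the back of the organiser, closely surrounded by the three tall containers (gaps of roughly 5 to 20 mm) and the back panel.
- organiser: fixed light-wood organiser, 200 (x) by 250 mm (y), floor 8 mm thick (things stand on it), back panel 55 mm high, 10 thick, along its +x edge (inner face x = 90 mm), lips 18 mm high along the y edges (inner faces +-119 mm), open front (-x). Origin: centre of its underside. At the start the tea tin stands near x, y = (30, 0) mm, the tall containers near (-42, 0), (25, 72) and (25, -72) mm.
- mat: fixed dark rubber drying mat, flat, 200 mm (x) by 270 mm (y), 4 mm thick: the side area. Origin: centre of its underside. The upturned glass stands near its (+x, +y) corner.
- coaster: fixed round cork coaster, diameter 90 mm, 6 mm thick, lying on the 6 mm thick floor of a fixed white tea tray (200 x 270 mm, rim 14 mm high). Origin: centre of the coaster's underside; its top is 6 mm above that.
- mug: blue ceramic mug, bystander, rim diameter 72 mm, 80 mm tall, handle on its +y side, standing on the tea tray about 130 mm from the coaster's centre. Origin: centre of its underside. Not to be disturbed.
- glass: upturned drinking glass, bystander, 64 mm across at the mouth (down), 52 mm at the top, 95 mm tall, standing on the drying mat. Origin: centre of its underside. Not to be disturbed.
There are look-alikes about, which are no part of the job. Leave any purple look-alike of the canister alone.

How it is judged:
On the way, in this order (a step that is already met when the one before it is completed fails the run):
1. all three tall containers stand upright and released on the drying mat while the tea tin is still at its place on the organiser (x of canister in the frame of mat between -0.1 and 0.1 m and y of canister in the frame of mat between -0.135 and 0.135 m and z of each of canister, square_tin, mill in the frame of mat below 0.01 m and angle between each of canister, square_tin, mill's own z axis and vertical below 0.12 rad and linear speed of each of canister, square_tin, mill below 0.03 m/s and x of square_tin in the frame of mat between -0.1 and 0.1 m and y of square_tin in the frame of mat between -0.135 and 0.135 m and x of mill in the frame of mat between -0.1 and 0.1 m and y of mill in the frame of mat between -0.135 and 0.135 m and contact force between the fingers and canister below 0.2 N and contact force between the fingers and square_tin below 0.2 N and contact force between the fingers and mill below 0.2 N and distance of tea_tin from where it was at the start of the episode below 0.03 m), for 0.2 s.
2. the tea tin stands released on the coaster while the three containers still stand on the mat (horizontal distance between tea_tin and coaster below 0.015 m and z of tea_tin in the frame of coaster between 0.004 and 0.012 m and angle between each of tea_tin, canister, square_tin, mill's own z axis and vertical below 0.12 rad and linear speed of each of tea_tin, canister, square_tin, mill below 0.03 m/s and x of canister in the frame of mat between -0.1 and 0.1 m and y of canister in the frame of mat between -0.135 and 0.135 m and z of each of canister, square_tin, mill in the frame of mat below 0.01 m and x of square_tin in the frame of mat between -0.1 and 0.1 m and y of square_tin in the frame of mat between -0.135 and 0.135 m and x of mill in the frame of mat between -0.1 and 0.1 m and y of mill in the frame of mat between -0.135 and 0.135 m and contact force between the fingers and tea_tin below 0.2 N), for 0.2 s.
At the end, for the whole second after the job is handed in: The tea tin stands upright (within 7 degrees) on the coaster, its centre within 15 mm of the coaster's centre; the canister, square tin and mill each stand upright (within 7 degrees) within 15 mm of where that same container stood at the start; all released and at rest (horizontal distance between tea_tin and coaster below 0.015 m and z of tea_tin in the frame of coaster between 0.004 and 0.012 m and angle between each of tea_tin, canister, square_tin, mill's own z axis and vertical below 0.12 rad and linear speed of each of tea_tin, canister, square_tin, mill below 0.03 m/s and distance of each of canister, square_tin, mill from where it was at the start of the episode below 0.015 m and contact force between the fingers and canister below 0.2 N and contact force between the fingers and square_tin below 0.2 N and contact force between the fingers and mill below 0.2 N and contact force between the fingers and tea_tin below 0.2 N); the robot touches nothing.
It fails at once if the mug or the glass is shoved more than 25 mm or tipped over (distance of any of mug, glass from where it was at the start of the episode above 0.025 m or angle between any of mug, glass's own z axis and vertical above 0.4 rad).
It fails at once if a container or the tea tin is tipped over (angle between any of canister, square_tin, mill, tea_tin's own z axis and vertical above 0.7 rad).
It also fails if it takes over 149 s, if anything falls off the work surface, if the arm or the gripper's body presses on something with over 40 N, if the wrist force passes 120 N, or if a joint passes its speed limit or range.

### The arm

A 6-joint arm with a two-finger parallel gripper is mounted at the origin on the work surface. World frame = base frame: x ahead of the robot, y to its left, z up, the work surface at z = 0. Lengths are in m, angles in rad, forces in N, time in s.
With the tool pointing down it reaches from about 0.275 to 0.725 m from the base axis. Payload 5.6 kg.
Tool frame: the origin (TCP) lies on the centre line of the jaws, within the pads' length; the fingertips stand 8 mm ahead of it and the grasp point (between the pads) lies 11 mm behind it; z points along the fingers, y is the line along which they close (so a half turn about z gives the same grasp; the last joint's range is limited). The gripper opens to 85 mm and grips with 20 to 120 N. Pads are 22 mm wide; open, the fingers measure 114 mm over their backs; the gripper's body (76 mm by 85 mm) begins 54 mm behind the grasp point. The pads swing forward as they close: fully open they stand 13 mm farther back than shut.
Start: joints at [1.431, 0.255, 0.108, 0, -1.424, -0.285], TCP at [0.227, 0.501, 0.212] pointing down, gripper open.
Joint ranges: [-2.95, 2.95], [-1.21, 1.97], [-1.09, 1.5], [-2.87, 1.71], [-2.94, -0.07], [-3.05, 3.05]. Speed limits (rad/s): [2.57, 2.57, 3.14, 3.14, 3.14, 3.14].

### API

Orientations are given as a rotation vector (axis times angle).
In Python, from workcell import manip gives the robot as it stands. Calls block until the motion is done:
- manip.move_to(position, orientation): joint-space move of the TCP to a pose.
- manip.servo_line(position, max_speed=0.15, attitude=None, stop_force=None): straight line of the TCP; attitude=None keeps the orientation; max_speed is the mean speed in m/s. With stop_force (N) it stops when the force on the tool has changed by that much, and returns True; else False.
- manip.set_joints(angles): joint-space move.
- manip.gripper_to(opening, squeeze=None): opening from 0.0 (shut) to 1.0 (fully open); squeeze is the grip in N (None keeps the last); returns when the fingers have stopped.
- manip.sleep(seconds).
- manip.inverse_kinematics(position, orientation): joint angles nearest the present ones, or None.
- manip.observe(): the state.
- manip.read_camera(name): name is "side" or "top" or "wrist"; returns a dict with "color" (420x560x3 uint8, red, green, blue), "camera_matrix" (3x3 intrinsics, pixels), "position" and "attitude" of the camera in the world. Camera axes: x right, y down, z forward; pixel columns grow to the right and rows downward; lengths in m; the calibration is good to about 2 mm. The wrist camera is an equidistant fisheye: a pixel r from the principal point sees the ray r / f radians off the axis. A picture is of the moment at which its call begins. There is no depth.
A pose or a line that the arm cannot do raises manip.PlanningError and nothing moves.
- manip.job_done(): hands the job in; it is judged then, once.
The state is a dict: "t": time; "joint_positions": joint angles; "dq": joint speeds; "joint_efforts": joint torques, N m; "tool_pos": TCP position; "orientation": TCP orientation; "contact_force": force on the tool from outside, world axes, zero at the start; "torque": the same for the moment, N m; "gripper_width": opening from 0.0 (shut) to 1.0 (fully open); "grip_force": force on a finger pad.
Only numpy, scipy, OpenCV 4.12 (cv2) and the standard library are available. Lean on these libraries where they do the work, as an engineer would, in place of code of your own. Each camera call takes 0.05 s, during which the arm holds its last target. There are 200 camera calls.

## Working session

There is one attempt and no reset: what is moved stays moved. The work goes in short steps, each a Python script; the robot and the scene stay as the last script left them, time stands still between calls to the robot, and variables do not carry over. Pictures are saved under pics/ and viewed, at most 14 in all, crops included, and the job is handed in when it is done.

```bash
mkdir -p pics; ls
python3 - <<'E'
from workcell import manip
import cv2,numpy as np
for n in ["top","side"]:
    c=manip.read_camera(n); np.save(f"pics/{n}0.npy",c["color"])
    cv2.imwrite(f"pics/{n}0.png",c["color"][:,:,::-1])
    print(n,c["camera_matrix"],c["position"],c["attitude"])
print(manip.observe())
E
```

```text
pics
top [[531.32936726   0.         286.59506749]
 [  0.         531.32936726 205.62779642]
 [  0.           0.           1.        ]] [ 0.43153221 -0.00613029  1.37144387] [-2.15615412  2.20744846 -0.04760678]
side [[389.51638571   0.         276.66411865]
 [  0.         389.51638571 208.62023819]
 [  0.           0.           1.        ]] [ 0.12257183 -0.66775964  0.51224289] [-2.02400588  0.55913489 -0.32737739]
{'t': 0.1, 'joint_positions': array([ 1.43060388e+00,  2.55663821e-01,  1.07125637e-01, -4.20670035e-04,
       -1.42389794e+00, -2.84581230e-01]), 'dq': array([ 1.73721807e-05, -1.74262208e-03,  3.60808860e-03,  1.52294407e-03,
        3.45793025e-04,  1.81264771e-03]), 'joint_efforts': array([-2.04783559e-03, -3.87603593e+01,  2.38474470e+01,  5.37786797e+00,
       -3.79182064e-03,  2.15543892e-06]), 'tool_pos': array([0.22642798, 0.5007034 , 0.21149586]), 'orientation': array([ 3.06935421e+00, -6.61971884e-01, -4.65844726e-04]), 'contact_force': array([-0.67631645, -0.81476776, -0.27645581]), 'torque': array([-0.06495428, -0.02818035, -0.01827944]), 'grip_force': 0.0, 'gripper_width': 1.002700803319766}
```

View pics/top0.png

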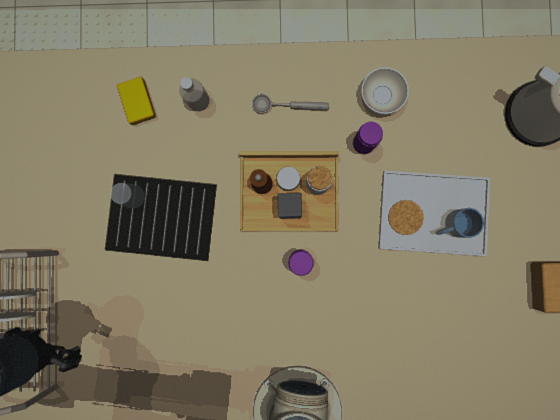

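View pics/side0.png

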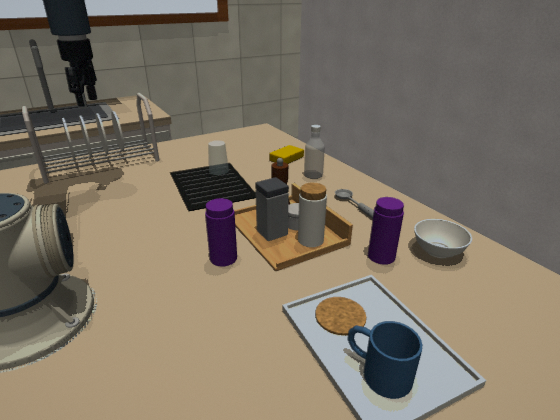

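The top view (up = +x, left = +y) offers these candidates:
- **Canister:** cork-topped one at (319,179). The purple look-alikes are at (368,137) and (301,263).
- **Mill:** dark round top at (261,180). The bottle at (193,95) is not part of the job.
- **Square tin:** dark square at (289,205).
- **Tea tin:** pale disc at (288,178). The bowl at (384,92) is not part of the job.
- **Coaster:** (406,217), with the mug at (467,222).
- **Mat:** (161,217), with the glass at (122,194).

I'll check these in one close crop and take measurements from it.

```bash
cat > h.py <<'E'
from workcell import manip
import cv2,numpy as np
from scipy.spatial.transform import Rotation as R
def ray(c,uv,z):
    K=c["camera_matrix"]; d=R.from_rotvec(c["attitude"]).as_matrix()@np.linalg.inv(K)@np.array([uv[0],uv[1],1.])
    p=np.array(c["position"]); return (p+d*(z-p[2])/d[2])
def proj(c,P):
    q=R.from_rotvec(c["attitude"]).as_matrix().T@(np.array(P)-c["position"]); q=c["camera_matrix"]@q; return q[:2]/q[2]
def blob(m,x0,y0,x1,y1):
    s=np.zeros_like(m);s[y0:y1,x0:x1]=m[y0:y1,x0:x1]
    cs,_=cv2.findContours(s,cv2.RETR_EXTERNAL,cv2.CHAIN_APPROX_NONE)
    return max(cs,key=cv2.contourArea)
E
python3 - <<'E'
from h import *
c=manip.read_camera("top"); im=c["color"]; 
cr=cv2.resize(im[140:245,225:350],None,fx=6,fy=5.6,interpolation=cv2.INTER_CUBIC)
cv2.imwrite("pics/crop.png",cr[:,:,::-1])
hsv=cv2.cvtColor(im,cv2.COLOR_RGB2HSV);H,S,V=[hsv[...,i].astype(int) for i in range(3)]
def rep(n,m,box,z):
    k=blob(m.astype(np.uint8)*255,*box); r=cv2.minAreaRect(k); M=cv2.moments(k);ctr=(M['m10']/M['m00'],M['m01']/M['m00'])
    print(n,"rect",np.round(r[0],1),np.round(r[1],1),round(r[2],1),"cen",np.round(ctr,1),"world rect",ray(c,r[0],z).round(4),"cen",ray(c,ctr,z).round(4)); return r,k
r,_=rep("mat",V<75,(95,165,225,270),.004); print([ray(c,p,.004)[:2].round(3) for p in cv2.boxPoints(r)])
r,_=rep("tray",(S<40)&(V>150),(370,165,500,262),.014)
r,_=rep("coaster",(S>110)&(H<25),(385,195,428,240),.012)
r,_=rep("org",(S>80)&(H<30)&(V>20),(236,148,342,234),.01)
r,_=rep("square",(V<90)&(S<90),(272,192,308,222),.138)
r,_=rep("tea",(S<60)&(V>130),(272,164,303,192),.053)
for n,b in [("coaster",(395,208,416,226)),("can",(312,172,326,186)),("wood",(245,215,270,228))]:
    print(n,hsv[b[1]:b[3],b[0]:b[2]].reshape(-1,3).mean(0).round())
print(hsv[160:200,255:272,2])
E
```

```text
mat rect [160.4 217. ] [104.2  77. ] 6.1 cen [162.9 218.2] world rect [0.4937 0.3439 0.004 ] cen [0.4904 0.3372 0.004 ]
[array([0.412, 0.489]), array([0.611, 0.468]), array([0.575, 0.198]), array([0.378, 0.222])]
tray rect [434.8 212.8] [106.9  77.7] 4.0 cen [434.7 212.7] world rect [ 0.4875 -0.3602  0.014 ] cen [ 0.4876 -0.3598  0.014 ]
coaster rect [405.5 217. ] [33. 34.] 0.0 cen [405.6 217.1] world rect [ 0.4786 -0.2859  0.012 ] cen [ 0.4784 -0.2861  0.012 ]
org rect [288.5 191. ] [80. 99.] 90.0 cen [288.7 190.7] world rect [0.5526 0.0109 0.01  ] cen [0.5533 0.0103 0.01  ]
square rect [289.5 205.5] [25. 23.] 90.0 cen [289.3 205.2] world rect [0.5073 0.0077 0.138 ] cen [0.5079 0.0081 0.138 ]
tea rect [288.  177.5] [21. 22.] 90.0 cen [288.  177.4] world rect [0.5826 0.0108 0.053 ] cen [0.5829 0.0108 0.053 ]
coaster [ 17. 143. 137.]
can [ 17. 144. 137.]
wood [ 21. 123. 150.]
[[151 151 151 148 153 151 153 152 151 153 153 150 151 150 150 149 151]
 [150 153 150 149 151 149 151 150 149 148 150 149 151 150 151 149 149]
 [151 151 150 148 149 150 148 150 150 150 150 151 150 150 149 149 152]
[... 1928 characters left out ...]
 32  31  36  32  31  40  34  37  33  35  32  29  45  98 138]
 [ 61  32  25  32  32  35  37  29  33  38  34  30  34  49 100 139 146]
 [110  70  40  31  25  30  28  26  27  29  33  36  81 110 140 146 146]
 [150 144  88  72  56  48  37  45  47  51  75  81 134 140 141 139 141]
 [154 154 148 147 141 136 115 134 137 139 138 135 144 143 141 141 143]
 [151 154 153 154 152 144 139 140 143 142 144 140 141 141 140 141 144]
 [152 151 150 150 151 149 149 151 151 151 150 148 151 149 150 148 154]
 [150 150 150 151 151 150 151 149 154 152 150 153 154 152 150 153 152]
 [150 151 150 153 149 148 152 151 151 151 151 153 150 149 154 154 153]
 [150 148 149 150 149 151 150 149 149 149 150 151 152 151 153 151 154]]
```

View pics/crop.png

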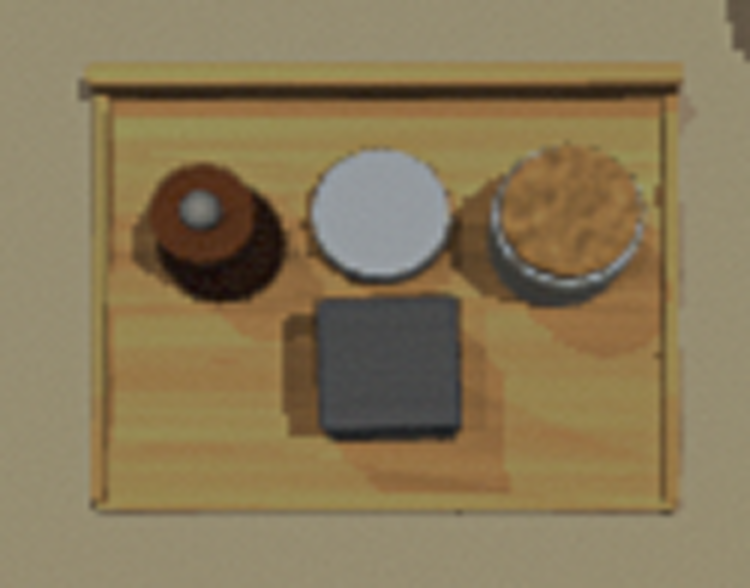

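Run:
```python
from h import *
c=manip.read_camera("top")
f=lambda x,y:((x+.5)/6-.5+225,(y+.5)/5.6-.5+140)
P={"knob":(200,208,.161),"millhead":(203,215,.143),"cork":(571,212,.143),"sq":(389.5,363.5,.138),"tea":(380,213,.053),"FL":(94,510,.018),"FR":(676,511,.018),"BLin":(108,97,.012),"BRin":(666,97,.012)}
for k,(x,y,z) in P.items(): print(k,ray(c,f(x,y),z).round(4))
for n,(x,y,z) in {"glasstop":(122,194,.099),"mugtop":(467.5,222.5,.086),"purpleNear":(301,263,.135),"purpleFar":(371,132,.135)}.items(): print(n,ray(c,(x,y),z).round(3))
# gripper-down orientation check & IK
for yaw in (0,90,-90,45):
    o=(R.from_euler('z',yaw,degrees=True)*R.from_rotvec([np.pi,0,0])).as_rotvec()
    for p in [(.508,.008,.29),(.508,.008,.1),(.576,.08,.30),(.576,-.06,.3),(.48,-.286,.03),(.45,.42,.29),(.54,.25,.29)]:
        q=manip.inverse_kinematics(p,o); print(yaw,p,None if q is None else np.round(q,2))
im=cv2.resize(c["color"][165:270,95:225],None,fx=6,fy=5.6,interpolation=cv2.INTER_CUBIC); cv2.imwrite("pics/mat.png",im[:,:,::-1])
```

```text
knob [0.5737 0.0783 0.161 ]
millhead [0.5729 0.0785 0.143 ]
cork [ 0.5705 -0.0641  0.143 ]
sq [0.5096 0.0077 0.138 ]
tea [0.5823 0.011  0.053 ]
FL [0.4535 0.1361 0.018 ]
FR [ 0.4473 -0.1107  0.018 ]
BLin [0.6436 0.1273 0.012 ]
BRin [ 0.6375 -0.1123  0.012 ]
glasstop [0.547 0.412 0.099]
mugtop [ 0.459 -0.419  0.086]
purpleNear [ 0.374 -0.016  0.135]
purpleFar [ 0.676 -0.187  0.135]
0 (0.508, 0.008, 0.29) [ 0.32  0.16  0.18  0.   -1.59  1.25]
0 (0.508, 0.008, 0.1) [ 0.32  0.24 -0.21  0.   -1.12  1.25]
0 (0.576, 0.08, 0.3) [ 0.41  0.32  0.41  0.   -1.67  1.16]
0 (0.576, -0.06, 0.3) [ 0.17  0.31  0.4   0.   -1.66  1.4 ]
0 (0.48, -0.286, 0.03) [-0.26  0.4  -0.18  0.   -1.    1.83]
0 (0.45, 0.42, 0.29) [ 1.    0.39  0.49  0.   -1.67  0.57]
0 (0.54, 0.25, 0.29) [ 0.7   0.34  0.42  0.   -1.65  0.87]
90 (0.508, 0.008, 0.29) [ 0.32  0.16  0.18  0.   -1.59  2.82]
90 (0.508, 0.008, 0.1) [ 0.32  0.24 -0.21  0.   -1.12  2.82]
90 (0.576, 0.08, 0.3) [ 0.41  0.32  0.41  0.   -1.67  2.73]
90 (0.576, -0.06, 0.3) [ 0.17  0.31  0.4   0.   -1.66  2.98]
90 (0.48, -0.286, 0.03) [-0.26  0.4  -0.18  0.   -1. 
[... 287 characters left out ...]
32  0.41  0.   -1.67 -0.41]
-90 (0.576, -0.06, 0.3) [ 0.17  0.31  0.4   0.   -1.66 -0.17]
-90 (0.48, -0.286, 0.03) [-0.26  0.4  -0.18  0.   -1.    0.26]
-90 (0.45, 0.42, 0.29) [ 1.    0.39  0.49  0.   -1.67 -1.  ]
-90 (0.54, 0.25, 0.29) [ 0.7   0.34  0.42  0.   -1.65 -0.7 ]
45 (0.508, 0.008, 0.29) [ 0.32  0.16  0.18  0.   -1.59  2.03]
45 (0.508, 0.008, 0.1) [ 0.32  0.24 -0.21  0.   -1.12  2.03]
45 (0.576, 0.08, 0.3) [ 0.41  0.32  0.41  0.   -1.67  1.95]
45 (0.576, -0.06, 0.3) [ 0.17  0.31  0.4   0.   -1.66  2.19]
45 (0.48, -0.286, 0.03) [-0.26  0.4  -0.18  0.   -1.    2.61]
45 (0.45, 0.42, 0.29) [ 1.    0.39  0.49  0.   -1.67  1.35]
45 (0.54, 0.25, 0.29) [ 0.7   0.34  0.42  0.   -1.65  1.66]
```

View pics/mat.png

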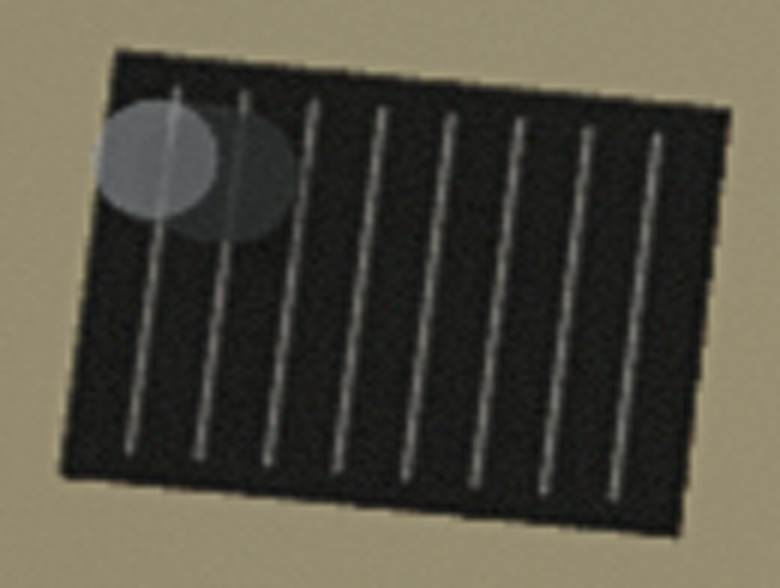

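The crops confirm the choices. The canister has a cork lid and white body at (319,179), the mill has its knob at (258,177), the dark square tin is at (290,205) and the tea tin at (288,178). On the mat, the glass is at crop (157,160), which is mat frame ≈ (45,74) mm. I'll start with the square tin.

```bash
cat >> h.py <<'E'
def ori(yaw=0): return (R.from_euler('z',yaw,degrees=True)*R.from_rotvec([np.pi,0,0])).as_rotvec()
MC=np.array([.494,.344]);ex=np.array([.9936,-.113]);ey=np.array([.113,.9936])
mat=lambda x,y: MC+ex*x+ey*y
HI=.31
POS={"square":(.5095,.0085),"mill":(.5745,.079),"can":(.571,-.0638),"tea":(.582,.0108)}
GZ={"square":.095,"mill":.1055,"can":.087,"tea":.015}   # tool z above the object's underside
SLOT={"square":mat(-.05,.085),"mill":mat(-.045,-.025),"can":mat(.045,-.085)}
def pick(n,xy,base,yaw=0,hi=HI,sq=40):
    manip.gripper_to(1.0); z=base+GZ[n]
    manip.move_to([*xy,hi],ori(yaw)); manip.servo_line([*xy,z+.06],.25)
    hit=manip.servo_line([*xy,z],.1,stop_force=8)
    manip.gripper_to(0,sq); s=manip.observe()
    print("pick",n,"hit",hit,"tool",s["tool_pos"].round(4),"w",round(s["gripper_width"],3),"grip",round(s["grip_force"],1),"F",s["contact_force"].round(1),"t",round(s["t"],1))
    manip.servo_line([*xy,z+.02],.08); manip.servo_line([*xy,hi],.25)
    return z
def place(n,xy,base,yaw=0,hi=HI):
    z=base+GZ[n]+.0015
    manip.move_to([*xy,hi],ori(yaw)); manip.servo_line([*xy,z+.03],.2)
    hit=manip.servo_line([*xy,z],.05,stop_force=8); manip.sleep(.2)
    s=manip.observe(); print("place",n,"hit",hit,"tool",s["tool_pos"].round(4),"w",round(s["gripper_width"],3))
    manip.gripper_to(1.0); manip.sleep(.2)
    manip.servo_line([*xy,z+.05],.12); manip.servo_line([*xy,hi],.3); print("t",round(manip.observe()["t"],1))
E
python3 - <<'E'
from h import *
manip.servo_line([.227,.501,.31],.25)
pick("square",POS["square"],.008)
place("square",SLOT["square"],.004)
c=manip.read_camera("side"); cv2.imwrite("pics/s1.png",c["color"][:,:,::-1])
E
```

```text
pick square hit False tool [0.5102 0.0084 0.1041] w 0.643 grip 43.5 F [-0.2 -0.6  5.5] t 4.9
place square hit True tool [0.4532 0.4335 0.1002] w 0.643
t 11.5
```

View pics/s1.png

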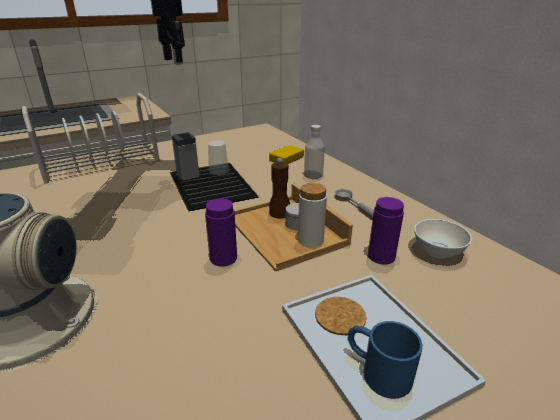

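The square tin stands upright on the mat at (186,158), clear of the glass at (217,157), and nothing else has moved. Next are the mill and the canister.

Run:
```python
from h import *
for n in ("mill","can"):
    pick(n,POS[n],.008); place(n,SLOT[n],.004)
manip.move_to([.40,.05,.36],ori(0))
a=manip.read_camera("top")["color"]; b=manip.read_camera("side")["color"]
cv2.imwrite("pics/s2.png",np.hstack([a[140:300,80:350],b[100:260,150:420]])[:,:,::-1])
cv2.imwrite("pics/s2.png",cv2.resize(cv2.imread("pics/s2.png"),(800,237)))
```

```text
pick mill hit False tool [0.5751 0.0789 0.1143] w 0.465 grip 40.4 F [0.4 0.1 4.5] t 15.1
place mill hit False tool [0.4464 0.3243 0.111 ] w 0.461
t 21.3
pick can hit False tool [ 0.5721 -0.064   0.0966] w 0.674 grip 42.2 F [-0.7 -0.8  5.6] t 24.9
place can hit True tool [0.5285 0.254  0.0926] w 0.667
t 31.2
```

View pics/s2.png

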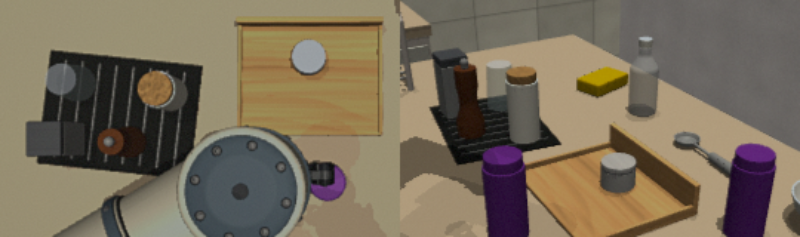

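All three containers stand upright on the mat. In the crop the square tin is at (50,138), the mill at (110,142) and the canister at (155,90). The tea tin at (308,57) hasn't moved. I'll fetch it now.

Run:
```python
from h import *
pick("tea",POS["tea"],.008,hi=.2,sq=30)
place("tea",(.4785,-.286),.012,yaw=-90,hi=.2)
manip.servo_line([.4785,-.286,.31],.3); manip.move_to([.42,.05,.36],ori(0))
c=manip.read_camera("top"); im=c["color"]
hsv=cv2.cvtColor(im,cv2.COLOR_RGB2HSV)
k=blob(((hsv[...,1]<60)&(hsv[...,2]>130)).astype(np.uint8)*255,393,203,419,230); print(ray(c,cv2.minEnclosingCircle(k)[0],.057),cv2.minEnclosingCircle(k))
b=manip.read_camera("side")["color"]
o=np.hstack([im[160:270,370:500],b[280:390,280:410]]); cv2.imwrite("pics/s3.png",cv2.resize(o,(780,330))[:,:,::-1])
```

```text
pick tea hit False tool [0.5826 0.0107 0.0243] w 0.659 grip 31.0 F [-1.9 -0.5  4.9] t 35.2
place tea hit True tool [ 0.4777 -0.2856  0.0283] w 0.654
t 41.0
[ 0.47592608 -0.28496735  0.057     ] ((408.90411376953125, 217.35617065429688), 11.409026145935059)
```

View pics/s3.png

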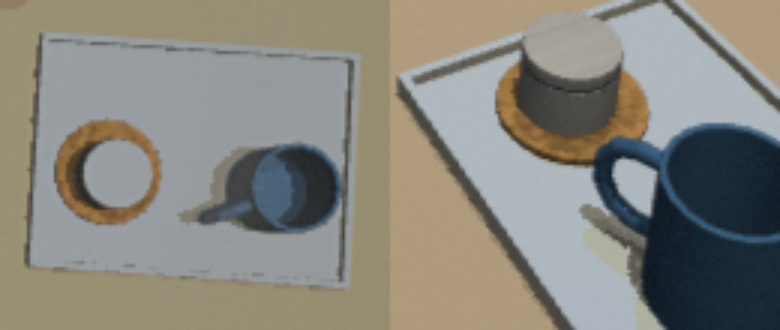

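The tea tin is centred on the coaster to about 3 mm and the mug is untouched. Now I'll return the containers.

Run:
```python
from h import *
for n in ("can","mill","square"):
    pick(n,SLOT[n],.004); place(n,POS[n],.008)
manip.move_to([.227,.501,.31],ori(0))
c=manip.read_camera("top"); im=c["color"]; b=manip.read_camera("side")["color"]
o=np.load("pics/top0.npy")
f=lambda i: cv2.resize(i[145:240,230:350],(400,317),interpolation=cv2.INTER_CUBIC)
v=np.vstack([np.hstack([f(o),f(im)]),np.hstack([cv2.resize(b[130:290,200:400],(400,280)),np.ascontiguousarray(cv2.resize(im[150:270,90:290],(400,280)))])])
cv2.imwrite("pics/s4.png",v[:,:,::-1][:600])
```

```text
pick can hit False tool [0.53   0.2546 0.0926] w 0.678 grip 42.3 F [ 0.  -2.1  5.4] t 46.0
place can hit True tool [ 0.5704 -0.064   0.0966] w 0.672
t 52.3
pick mill hit False tool [0.447  0.3243 0.1103] w 0.464 grip 40.4 F [ 0.8 -0.2  5.2] t 56.0
place mill hit False tool [0.5745 0.079  0.115 ] w 0.466
t 62.2
pick square hit False tool [0.4544 0.4341 0.1002] w 0.642 grip 43.6 F [-1.6 -2.   5.8] t 65.7
place square hit True tool [0.5087 0.0083 0.1042] w 0.643
t 72.3
```

View pics/s4.png

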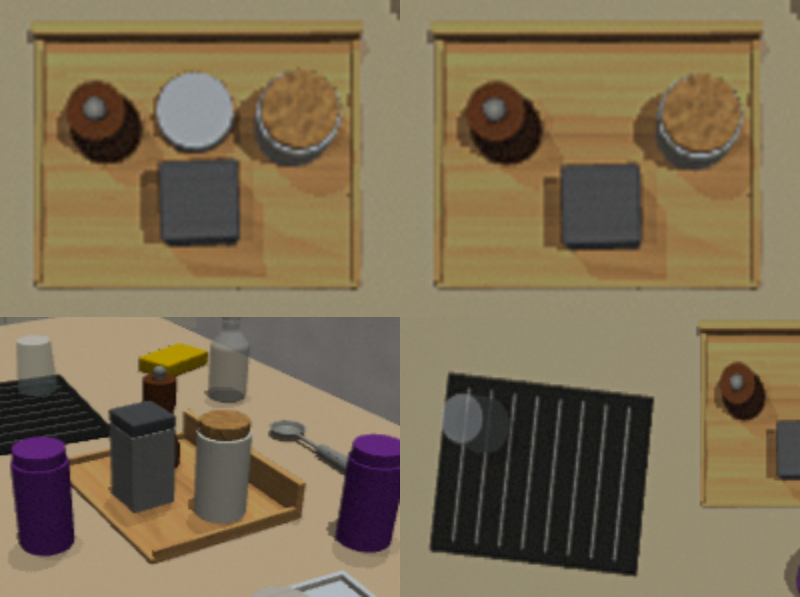

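The before and after crops match to about 3 mm. For example, the square tin moved from (199,201) to (601-400,205) and the canister from (298,110) to (700-400,114). All are upright, the glass is untouched and the arm is clear.

```bash
python3 -c "
from workcell import manip
print(manip.job_done())"
```

```text
the job is handed in; nothing more can be done
None
```

The job is handed in: by the camera checks, the tea tin is centred on the coaster to about 3 mm, all three containers are back upright within about 3 mm of their own places, and the mug and glass were not moved; the hand-in returned no verdict.

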